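Match the load box channels with the load isolated

ROBOT

A 6-joint arm with a two-finger parallel gripper is mounted at the origin on a cart in front of the work surface, level with it; the furniture and walls round the work are solid. World frame = base frame: x ahead of the robot, y to its left, z up, the work surface at z = 0. Lengths are in mm, angles in rad, forces in N, time in s.
With the tool pointing down it reaches from about 275 to 750 mm from the base axis. Payload 10.2 kg.
Tool frame: the origin (TCP) lies at the very end of the fingers, on their centre line; the grasp point (between the pads) lies 19 mm behind it; z points along the fingers, y is the line along which they close (so a half turn about z gives the same grasp; the last joint's range is limited). The gripper opens to 85 mm and grips with 20 to 120 N. Pads are 22 mm wide; open, the fingers measure 114 mm over their backs; the gripper's body (76 mm by 85 mm) begins 54 mm behind the grasp point. The pads swing forward as they close: fully open they stand 13 mm farther back than shut.
Start: joints at [-1.53, 0.313, 1.498, -0, 1.331, -0.223], TCP at [136.881, -506.848, 231.294] pointing down, gripper open.
Joint ranges: [-2.94, 2.94], [-0.97, 2.17], [0.19, 2.56], [-1.23, 4.37], [0.02, 3.11], [-2.88, 2.88]. Speed limits (rad/s): [2.39, 2.39, 3.01, 3.14, 3.14, 3.14].

INTERFACE

Orientations are given as a 3x3 rotation matrix whose columns are the frame's x, y, z axes.
In Python, from workcell import r gives the robot as it stands.
- The arm moves only by the tool play_rows, never from a script. Its argument "commands" is text: rows parted by semicolons, each of 5 numbers parted by spaces: the shift along the tool's x, y, z in m, then the turn about the tool's z in degrees, then the finger opening in m, from 0 to 0.0854. In form: dx dy dz turn fingers; .... A call has 1 to 5 rows; each row shifts and turns the commanded pose from where the row before left it, along the tool's axes as they then stand; what a row does not reach is not made up. A row lasts 1/8 s, in which the tool goes at most 62.5 mm and 10.7 degrees, less where a joint would pass 70% of its speed; a pose out of reach is approached as far as the arm can. A call with a gripper value outside its range is refused whole. The fingers move at their own pace and stop on an object; "newtons" is the grip in N (left out, the last holds). Time passes only in rows, so rows that do not move let the fingers close. It gives the time, the measured TCP pose, the force, the opening and the grip force at its end, in the units of the state.
- r.get_obs(): the state, without advancing time (a new reading comes with each control period).
- r.read_camera(name): name is "side" or "top" or "wrist"; returns (picture, depth): 420x560x3 uint8, red, green, blue; 420x560 float32, mm along the optical axis (not along the pixel's ray), 0 where there is no reading.
- r.camera_params(name): a dict with "fx", "fy", "cx", "cy" (pixels), "rvec" (rotation vector, rad) and "tvec" (3), from world to camera coordinates, as OpenCV has them; the wrist camera has in their place "mount" (4x4, takes a point from camera to tool coordinates, whose origin is the TCP and whose axes are the flange's). Camera axes: x right, y down, z forward; pixel columns grow to the right and rows downward; lengths in mm; the calibration is good to about 2 mm. A picture is of the moment at which its call begins: read the wrist's pose just before it. camera_params takes no time and is no camera call.
- r.sign_off(): hands the job in; it is judged then, once.
The state is a dict: "time_s": time; "qpos": joint angles; "qvel": joint speeds; "effort": joint torques, N m; "tcp_pos": TCP position; "eef_rot": TCP orientation; "force": force on the tool from outside, world axes, zero at the start; "ft_torque": the same for the moment, N m; "grip_width": finger opening in mm; "grip_force": force on a finger pad.
Only numpy, scipy, OpenCV 4.12 (cv2) and the standard library are available. Lean on these libraries where they do the work, as an engineer would, in place of code of your own. Each camera call takes 0.05 s, during which the arm holds its last target. There are 200 camera calls.

TASK

The two channels of the load box have to draw the same current, but the middle dial of the front row is off. Throw the isolator lever at the right end to off (towards the front of the box), turn that dial until its pointer points the same way as the middle dial right behind it, then throw the isolator back on (to the rear). Leave all five other dials as they are set and do not knock the board and tools lying beside the box.

Things in the scene. Friction and masses are not known exactly. Their poses are not given: they have to be found in the camera images.
- load_box: fixed grey instrument case, 200 mm deep (its x, pointing to its rear, away from the robot) by 360 mm wide (its y, to the left); level aluminium panel on top, 78 mm above the bench; origin at the centre of its underside, on the bench. Besides dials and lever the panel carries four binding posts 28 mm high at its left end (box y = +150 mm)
- panel (a point): centre of the panel face, axes as the box. Six dials stand in two rows of three, in the box's x, y (mm): rear row x = +37, front row x = -37; left y = +84, middle +10, right -64; neighbours are only 74 mm apart. The isolator lever stands at the right end (x = 0, y = -142)
- dial_b2_grip (a point): the dial to turn, middle of the front row: centre of its bar grip, on its axis, 25 mm above the panel; x axis = where the pointer points, z up. All dials are alike: black skirt 58 mm across, 9 mm high, with an upright bar 54 mm long, 14 mm thick, 9 to 36 mm above the panel; pointer end: sharp nose, white line. Fingers go down beside the bar; over 80 mm across their backs they may hit neighbours
- dial_b2 (a joint): angle of that dial (rad): 0 to 4.712, growing clockwise seen from above; at 0 the pointer points 135 degrees to the left of the box's rear, at 2.356 straight to the rear. It stays where it is left (friction about 0.02 N m). It starts 0.5 to 1.5 rad short of the dial behind it
- dial_a2 (a joint): angle of the middle dial of the rear row, the one to match; same scale
- dial_a2_pointer (a point): pointer end of the middle dial of the rear row: on top of the bar, 26 mm from the dial's axis, 36 mm above the panel; its x axis is the direction in which the pointer points
- dial_a1_pointer (a point): the same point of the left dial of the rear row
- dial_a3_pointer (a point): the same point of the right dial of the rear row
- dial_b1_pointer (a point): the same point of the left dial of the front row
- dial_b3_pointer (a point): the same point of the right dial of the front row
- dial_b2_pointer (a point): the same point of the dial to turn
- isolator (a joint): angle of the isolator lever (rad): 0 = off, leaning 0.5 rad from upright to the front of the box; 1.0 = on, leaning 0.5 rad to the rear; upright at 0.5. Pushing its tip takes about 1 N; once well past upright (0.25 rad) its own weight tips it over to that end. It starts on
- isolator_tip (a point): tip of the isolator's steel bat handle: 70 mm from its pivot, which lies 84 mm above the bench at x = 0, y = -142 mm of the box; the handle is 13 to 18 mm thick and swings in the box's x-z plane
- board: green circuit board, 60 x 86 x 10 mm, lying loose on the bench beside the left end of the box; a bystander; origin at the centre of its underside
- pliers: flat pliers, 50 x 141 x 11 mm, lying loose beside the right end of the box near its front; a bystander; origin at the centre of its underside
- reel: solder reel, 54 mm across and 32 mm high, standing loose beside the right end of the box near its rear; a bystander; origin at the centre of its underside
- tweezers: steel tweezers, 12 x 119 x 9 mm, lying loose on the bench beside the left end of the box near its front; a bystander; origin at the centre of the underside

How it is judged:
By the outcome, as a careful person would: the job done as asked, in the order asked, and still so for the second after the job is handed in, with the robot touching nothing.
It also fails if it takes over 54 s, if anything falls off the work surface, if the arm or the gripper's body presses on something with over 40 N, if the wrist force passes 120 N, or if a joint passes its speed limit or range.

## Working session

There is one attempt and no reset: what is moved stays moved. The work goes in short steps, Python scripts to look and compute and a tool call to move; the robot and the scene stay as the last step left them, time stands still between calls to the robot, and variables do not carry over. Pictures are saved under pics/ and viewed, at most 10 in all, crops included, and the job is handed in when it is done.

Besides the shell and the picture viewer there is one more tool, called after "Request:" by a JSON object that holds its "op" and its "data". play_rows: Moves the arm, as the interface text tells. Its arguments: {"type":"object","properties":{"commands":{"type":"string"},"newtons":{"type":"number"}},"required":["commands"]}

```bash
mkdir -p pics; cat > h.py <<'E'
import numpy as np, cv2
from workcell import r
def grab(name):
    o=r.get_obs(); p=r.camera_params(name); img,d=r.read_camera(name)
    K=np.array([[p['fx'],0,p['cx']],[0,p['fy'],p['cy']],[0,0,1]])
    if 'mount' in p:
        M=np.array(p['mount']); T=np.eye(4); T[:3,:3]=np.array(o['eef_rot']).reshape(3,3); T[:3,3]=o['tcp_pos']
        W=T@M
    else:
        R=cv2.Rodrigues(np.array(p['rvec'],float))[0]; W=np.eye(4); W[:3,:3]=R.T; W[:3,3]=-R.T@np.array(p['tvec'],float).ravel()
    return img,d,K,W
def onplane(uv,K,W,z):
    uv=np.atleast_2d(np.array(uv,float)); ray=(W[:3,:3]@np.linalg.inv(K)@np.c_[uv,np.ones(len(uv))].T).T
    c=W[:3,3]; return c+ray*((z-c[2])/ray[:,2])[:,None]
def cloud(d,K,W):
    v,u=np.mgrid[:d.shape[0],:d.shape[1]]
    P=np.stack([(u-K[0,2])/K[0,0]*d,(v-K[1,2])/K[1,1]*d,d],-1)
    return P@W[:3,:3].T+W[:3,3]
def save(n,img): cv2.imwrite('pics/'+n,img[:,:,::-1])
E
python3 - <<'E'
from h import *
for n in('top','side'):
    i,d,K,W=grab(n); save(n+'0.png',i); np.savez(n+'0.npz',i=i,d=d,K=K,W=W); print(n,W.round(2).tolist(),K.round(1).tolist())
o=r.get_obs(); print(o['tcp_pos'],o['eef_rot'],o['time_s'])
E
```

```text
top [[0.01, -0.98, 0.19, 341.03], [-1.0, -0.01, 0.02, 8.63], [-0.02, -0.19, -0.98, 1164.72], [0.0, 0.0, 0.0, 1.0]] [[430.7, 0.0, 282.5], [0.0, 430.7, 209.1], [0.0, 0.0, 1.0]]
side [[-0.99, -0.08, 0.1, 474.47], [-0.13, 0.53, -0.84, 729.98], [0.02, -0.84, -0.54, 567.38], [0.0, 0.0, 0.0, 1.0]] [[393.6, 0.0, 284.1], [0.0, 393.6, 206.1], [0.0, 0.0, 1.0]]
[ 136.86094381 -506.62168759  230.7950743 ] [[ 9.65412187e-01  2.60728419e-01 -3.93275652e-05]
 [ 2.60728295e-01 -9.65411556e-01  1.13321498e-03]
 [ 2.57494065e-04 -1.10427336e-03 -9.99999357e-01]] 0.1
```

View pics/top0.png

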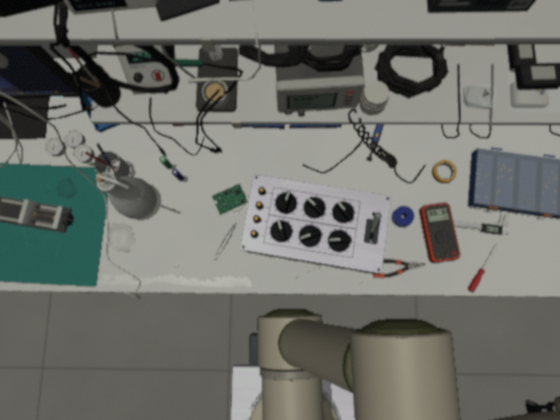

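View pics/side0.png

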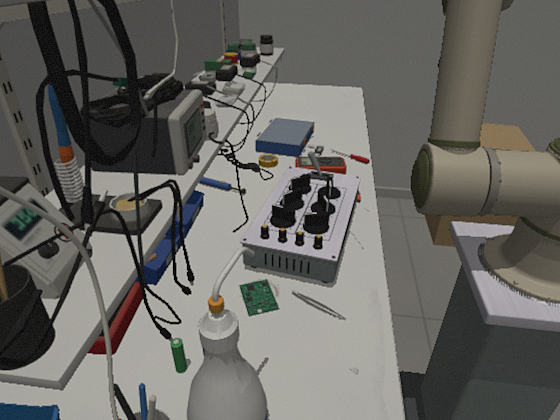

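Top view: box at columns 243–390, rows 175–272, with the six dials at (285,203), (314,207), (343,211), (280,231), (310,236) and (339,240). The lever is at about (373,228), the reel at (403,216) and the pliers at (400,268). The side view shows the lever leaning to the rear. Next I get the box pose.

```bash
python3 - <<'E'
from h import *
z=np.load('top0.npz'); i,d,K,W=[z[k] for k in('i','d','K','W')]
P=cloud(d,K,W)
m=((P[...,2]>66)&(P[...,2]<200)).astype(np.uint8); m[:165]=0;m[285:]=0;m[:,:230]=0;m[:,:][:,394:]=0
pts=P[m>0]; print(len(pts))
pan=P[(m>0)&(P[...,2]<90)]; print('panel z',np.median(pan[:,2]))
rc=cv2.minAreaRect(pts[:,:2].astype(np.float32)); print(rc,cv2.boxPoints(rc))
# corners via plane from image contour
c,_=cv2.findContours(m,0,2); c=max(c,key=cv2.contourArea); q=onplane(c[:,0],K,W,78); rc=cv2.minAreaRect(q[:,:2].astype(np.float32)); print(rc,cv2.boxPoints(rc))
E
python3 -c "
from h import *
p=r.camera_params('wrist');print(np.array(p['mount']).round(3).tolist(),p['fx'])"
```

```text
10894
panel z 78.19432893667795
((555.1922607421875, -58.54631042480469), (359.9630432128906, 284.8569641113281), 81.01616668701172) [[ 386.40585 -214.07887]
 [ 667.7684  -258.5609 ]
 [ 723.97864   96.98625]
 [ 442.61615  141.46829]]
((512.99853515625, -51.83331298828125), (359.3539733886719, 199.71145629882812), 80.9654541015625) [[ 386.167   -213.60085]
 [ 583.40076 -244.96153]
 [ 639.8301   109.93422]
 [ 442.5963   141.2949 ]]
[[0.0, -0.954, -0.301, 77.0], [1.0, 0.001, -0.001, -0.855], [0.001, -0.301, 0.954, -142.18], [0.0, 0.0, 0.0, 1.0]] 347.11054580316187
```

Request:
{"op": "play_rows", "data": {"commands": "0.034 -0.031 0 0 0.05;0.034 -0.031 0 0 0.05;0.034 -0.031 0 0 0.05;0.034 -0.031 0 0 0.05;0.034 -0.031 0 0 0.05", "newtons": 20}}

```text
time_s: 0.72
tcp_pos: [261.1, -311.4, 231.1]
eef_rot: [[0.965, 0.26, -0.0], [0.26, -0.965, 0.0], [0.0, -0.0, -1.0]]
force: [0.6, 0.7, -0.2]
grip_width: 50.4
grip_force: 0.0
```

Request:
{"op": "play_rows", "data": {"commands": "0.034 -0.031 0 0 0.05;0.034 -0.031 0 0 0.05;0.034 -0.031 0 0 0.05;0.034 -0.031 0 0 0.05;0.034 -0.031 0 0 0.05"}}

```text
time_s: 1.35
tcp_pos: [384.8, -117.5, 231.2]
eef_rot: [[0.965, 0.261, -0.0], [0.261, -0.965, 0.0], [-0.0, -0.0, -1.0]]
force: [-0.3, -0.3, 0.4]
grip_width: 50.0
grip_force: 0.0
```

Request:
{"op": "play_rows", "data": {"commands": "0.034 -0.031 0 0 0.05;0.034 -0.031 0 0 0.05;0 0 0 0 0.05;0 0 0 0 0.05;0 0 0 0 0.05"}}

```text
time_s: 1.98
tcp_pos: [433.4, -42.1, 231.3]
eef_rot: [[0.966, 0.259, -0.0], [0.259, -0.966, -0.0], [-0.0, 0.0, -1.0]]
force: [0.4, 0.0, -0.7]
grip_width: 50.0
grip_force: 0.0
```

```bash
python3 - <<'E'
from h import *
o=r.get_obs();print(o['tcp_pos'],o['eef_rot'][:,0],o['qpos'],o['grip_width'])
i,d,K,W=grab('wrist'); save('w1.png',i); np.savez('w1.npz',i=i,d=d,K=K,W=W)
E
```

```text
[433.41008797 -42.12921483 231.27630045] [ 9.65788037e-01  2.59332675e-01 -1.79501810e-04] [-3.67179914e-01  1.13766119e-01  1.74635136e+00 -1.36542092e-04
  1.28160192e+00  9.41324179e-01] 49.966209848687924
```

View pics/w1.png

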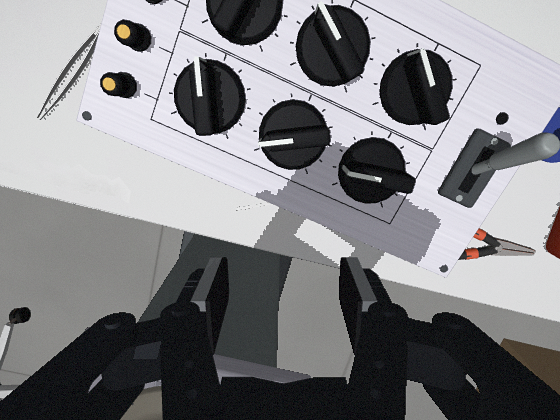

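Wrist view: dial b2 is at (294,134), with its white line from (260,143) to (293,141). Dial a2 is at (333,45), with its line from (318,5) to (340,40). The lever tip is at about (550,148). I measure these using the depth and the white masks.

```bash
cat > dials.py <<'E'
from h import *
def measure(i,d,K,W,c0=(513.0,-51.8),yaw=np.arctan2(-.157,.9876),verbose=True):
    P=cloud(d,K,W); R=np.array([[np.cos(yaw),-np.sin(yaw)],[np.sin(yaw),np.cos(yaw)]])
    B=(P[...,:2]-np.array(c0))@R; out={}
    lum=i.astype(int).min(-1)
    for n,(x,y) in dict(a1=(37,84),a2=(37,10),a3=(37,-64),b1=(-37,84),b2=(-37,10),b3=(-37,-64)).items():
        near=(np.hypot(B[...,0]-x,B[...,1]-y)<36)
        top=near&(P[...,2]>110)&(P[...,2]<119)
        if top.sum()<60: continue
        q=B[top]; rc=cv2.minAreaRect(q.astype(np.float32)); e=np.linalg.eigh(np.cov(q.T))[1][:,1]
        vv,uu=np.nonzero(near&(P[...,2]>109)&(lum>120)); 
        if len(vv)<10: continue
        w=(onplane(np.c_[uu,vv],K,W,np.median(P[top][:,2]))[:,:2]-np.array(c0))@R
        f=np.linalg.svd(w-w.mean(0),full_matrices=False)[2][0]
        s=w.mean(0)-np.array(rc[0])
        e=e*np.sign(e@s); f=f*np.sign(f@s)
        ang=lambda t:np.degrees(np.arctan2(t[1],t[0]))
        nose=w[np.argmax(w@f)]
        out[n]=dict(c=np.round(rc[0],1),size=np.round(rc[1],1),bar=round(ang(e),1),line=round(ang(f),1),nose=nose.round(1),ctr_nose=round(ang(nose-(x,y)),1),z=round(float(np.median(P[top][:,2])),1),n=len(vv))
        if verbose: print(n,{k:(v.tolist() if hasattr(v,'tolist') else v) for k,v in out[n].items()})
    return out,P,B
E
python3 - <<'E'
from dials import *
z=np.load('w1.npz'); i,d,K,W=[z[k] for k in('i','d','K','W')]
o,P,B=measure(i,d,K,W)
t=np.load('top0.npz'); print('top'); 
_,Pt,Bt=measure(*[t[k] for k in('i','d','K','W')])
for p,b in((P,B),(Pt,Bt)):
    m=(abs(b[...,1]+142)<25)&(abs(b[...,0])<70)&(p[...,2]>100)&(p[...,2]<170)
    for lo in range(100,165,10):
        k=m&(p[...,2]>=lo)&(p[...,2]<lo+10)
        if k.sum()>3: print(lo,k.sum(),np.median(b[k],0).round(1),b[k].min(0).round(1),b[k].max(0).round(1))
# refine box from skirts/panel: panel corner region
pan=(abs(P[...,2]-78)<5)&(abs(B[...,0])<120)&(abs(B[...,1])<200)
q=B[pan]; print('panel z',np.median(P[pan][:,2]),'xmin by y',[(y,q[(abs(q[:,1]-y)<8)][:,0].min().round(1)) for y in(-140,-60,20,100) if (abs(q[:,1]-y)<8).sum()>5], 'ymin',[ (x,q[abs(q[:,0]-x)<8][:,1].min().round(1)) for x in (-80,-50)])
E
```

```text
a2 {'c': [38.4, 9.8], 'size': [54.2, 14.3], 'bar': 55.7, 'line': 57.2, 'nose': [53.5, 32.2], 'ctr_nose': 53.5, 'z': 113.3, 'n': 248}
a3 {'c': [38.2, -64.0], 'size': [54.2, 14.3], 'bar': 47.5, 'line': 49.8, 'nose': [57.1, -44.6], 'ctr_nose': 43.9, 'z': 113.3, 'n': 220}
b1 {'c': [-35.5, 83.6], 'size': [53.8, 14.3], 'bar': 25.9, 'line': 25.7, 'nose': [-12.1, 96.5], 'ctr_nose': 26.7, 'z': 113.5, 'n': 213}
b2 {'c': [-35.5, 9.8], 'size': [14.1, 54.1], 'bar': 120.3, 'line': 111.0, 'nose': [-348.0, 164.0], 'ctr_nose': 153.7, 'z': 113.4, 'n': 755}
b3 {'c': [-35.6, -63.6], 'size': [14.1, 53.2], 'bar': 102.4, 'line': 103.1, 'nose': [-40.8, -38.0], 'ctr_nose': 98.2, 'z': 113.4, 'n': 146}
top
100 118 [   9.9 -138. ] [   5.4 -145.6] [  20.2 -134.7]
110 213 [  13.8 -137. ] [   7.7 -146.2] [  25.5 -134. ]
120 265 [  18.8 -136.4] [  12.8 -146.5] [  31.4 -133.7]
130 353 [  24.1 -136.1] [  18.  -146.9] [  39.8 -132.8]
140 589 [  31.1 -139.7] [  22.6 -149.3] [  40.6 -133.2]
100 5 [   7.6 -140.9] [   5.2 -145.1] [   9.3 -137.4]
110 15 [  11.4 -140. ] [   6.7 -146.3] [  17.2 -134.4]
120 19 [  16.3 -140.5] [  12.4 -147.2] [  23.1 -134.3]
130 16 [  20.9 -140.5] [  17.9 -148.2] [  40.  -133.4]
140 42 [  28.5 -141.1] [  21.8 -150.3] [  36.5 -133.5]
panel z 77.56682509215346 xmin by y [(-140, np.float64(-98.4)), (-60, np.float64(-98.5)), (20, np.float64(-98.9)), (100, np.float64(-98.3))] ymin [(-80, np.float64(-180.4)), (-50, np.float64(-180.1))]
```

Request:
{"op": "play_rows", "data": {"commands": "0 0 0 -9.43 0.05;0 0 0 -9.43 0.05;0 0 0 -9.43 0.05;0 0 0 -9.43 0.05;0 0 0 -9.43 0.05"}}

```text
time_s: 2.65
tcp_pos: [433.5, -42.0, 231.4]
eef_rot: [[0.462, 0.887, 0.0], [0.887, -0.462, -0.0], [-0.0, 0.0, -1.0]]
force: [-0.3, 0.2, -0.3]
grip_width: 49.9
grip_force: 0.0
```

Request:
{"op": "play_rows", "data": {"commands": "0 0 0 -9.43 0.05;0 0 0 -9.43 0.05;-0.028 0.0215 0 0 0.05;-0.028 0.0215 0 0 0.05;-0.028 0.0215 0 0 0.05"}}

```text
time_s: 3.28
tcp_pos: [484.6, -136.0, 231.4]
eef_rot: [[0.156, 0.988, 0.0], [0.988, -0.156, -0.0], [-0.0, 0.0, -1.0]]
force: [-0.5, -0.1, 0.6]
grip_width: 50.3
grip_force: 0.0
```

Request:
{"op": "play_rows", "data": {"commands": "-0.028 0.0215 0 0 0.05;-0.028 0.0215 0 0 0.05;0 0 0 0 0.05;0 0 0 0 0.05"}}

```text
time_s: 3.78
tcp_pos: [517.9, -196.3, 231.2]
eef_rot: [[0.155, 0.988, -0.0], [0.988, -0.155, 0.0], [0.0, -0.0, -1.0]]
force: [0.3, -0.3, 0.1]
grip_width: 49.9
grip_force: 0.0
```

```bash
sed -i 's/near&(P\[...,2\]>109)&/near\&(P[...,2]>109)\&(P[...,2]<119)\&/; s/c0=(513.0,-51.8)/c0=(514.4,-52.0)/' dials.py; python3 - <<'E'
from dials import *
z=np.load('w1.npz'); measure(*[z[k] for k in('i','d','K','W')])
o=r.get_obs();print(o['tcp_pos'],o['eef_rot'][:,:2])
i,d,K,W=grab('wrist'); np.savez('w2.npz',i=i,d=d,K=K,W=W)
print('view2');_,p,b=measure(i,d,K,W)
bt=(np.array(o['tcp_pos'][:2])-[514.4,-52])@np.array([[.9876,.157],[-.157,.9876]]);print('tcp in box',bt)
m=(abs(b[...,1]+142)<25)&(abs(b[...,0])<70)
for lo in range(100,165,10):
    k=m&(p[...,2]>=lo)&(p[...,2]<lo+10)
    if k.sum()>3: print(lo,k.sum(),np.median(b[k],0).round(1),b[k].min(0).round(1),b[k].max(0).round(1))
E
```

```text
a2 {'c': [37.0, 9.8], 'size': [54.2, 14.3], 'bar': 55.7, 'line': 57.2, 'nose': [52.1, 32.2], 'ctr_nose': 55.9, 'z': 113.3, 'n': 248}
a3 {'c': [36.8, -64.0], 'size': [54.2, 14.3], 'bar': 47.5, 'line': 49.8, 'nose': [55.7, -44.6], 'ctr_nose': 46.0, 'z': 113.3, 'n': 220}
b1 {'c': [-37.0, 83.5], 'size': [53.8, 14.3], 'bar': 25.9, 'line': 25.7, 'nose': [-13.6, 96.5], 'ctr_nose': 28.1, 'z': 113.5, 'n': 213}
b2 {'c': [-37.0, 9.8], 'size': [14.1, 54.1], 'bar': 120.3, 'line': 119.2, 'nose': [-52.0, 32.3], 'ctr_nose': 123.9, 'z': 113.4, 'n': 184}
b3 {'c': [-37.1, -63.6], 'size': [14.1, 53.2], 'bar': 102.4, 'line': 103.1, 'nose': [-42.2, -38.0], 'ctr_nose': 101.3, 'z': 113.4, 'n': 146}
[ 517.86736697 -196.26360725  231.21269886] [[ 1.55024752e-01  9.87910512e-01]
 [ 9.87910528e-01 -1.55024599e-01]
 [ 3.39278354e-04 -4.40562226e-04]]
view2
a3 {'c': [37.0, -64.3], 'size': [53.7, 14.0], 'bar': 47.5, 'line': 47.8, 'nose': [55.7, -45.1], 'ctr_nose': 45.3, 'z': 113.4, 'n': 212}
b3 {'c': [-36.9, -64.2], 'size': [14.2, 54.1], 'bar': 102.7, 'line': 102.3, 'nose': [-42.1, -37.6], 'ctr_nose': 101.0, 'z': 113.4, 'n': 217}
tcp in box [  26.07375796 -141.93036191]
100 48 [   7.6 -138.6] [   4.7 -146.5] [  17.2 -135.4]
110 107 [  11.4 -138.3] [   6.9 -147.9] [  23.6 -134.7]
120 131 [  16.3 -137.8] [  11.4 -149.5] [  29.6 -134.1]
130 170 [  21.6 -137.1] [  16.4 -149.7] [  38.6 -133.4]
140 454 [  30.1 -140.8] [  21.  -149.6] [  38.7 -133.2]
```

Request:
{"op": "play_rows", "data": {"commands": "0 0 0.0283 0 0.05;0 0 0.0283 0 0.05;0 0 0.0283 0 0.05;0 0 0.0283 0 0.05;0 0 0 0 0.05"}}

```text
time_s: 4.45
tcp_pos: [517.4, -195.2, 117.0]
eef_rot: [[0.154, 0.988, -0.003], [0.988, -0.154, 0.002], [0.001, -0.003, -1.0]]
force: [-0.1, 0.1, 0.6]
grip_width: 50.1
grip_force: 0.0
```

Request:
{"op": "play_rows", "data": {"commands": "0 -0.008 0 0 0.05;0 -0.008 0 0 0.05;0 -0.008 0 0 0.05;0 -0.008 0 0 0.05;0 -0.008 0 0 0.05"}}

```text
time_s: 5.08
tcp_pos: [478.2, -190.0, 118.2]
eef_rot: [[0.154, 0.988, -0.0], [0.988, -0.154, 0.0], [0.0, -0.0, -1.0]]
force: [-0.2, 0.1, 0.4]
grip_width: 50.0
grip_force: 0.2
```

Request:
{"op": "play_rows", "data": {"commands": "0 -0.008 0 0 0.05;0 -0.008 0 0 0.05;0 -0.003 0 0 0.05;0 0 0 0 0.05;0 0 0 0 0.05"}}

```text
time_s: 5.7
tcp_pos: [460.2, -187.2, 118.1]
eef_rot: [[0.154, 0.988, 0.0], [0.988, -0.154, -0.0], [-0.0, 0.0, -1.0]]
force: [0.5, -0.3, -0.4]
grip_width: 50.0
grip_force: 0.0
```

```bash
python3 - <<'E'
from h import *
i,d,K,W=grab('wrist'); save('w3.png',i)
E
```

```text
(no output)
```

View pics/w3.png

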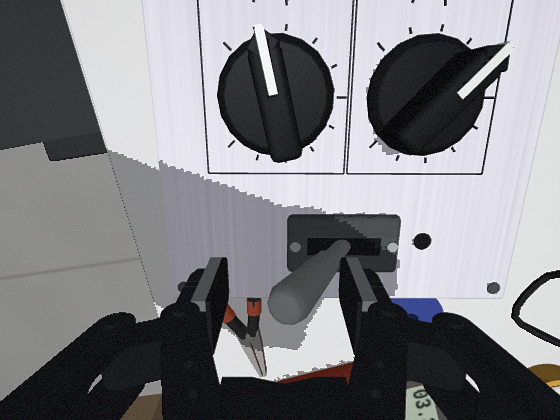

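The lever leans to the front (image left), with its tip at (287,303) clear of the rear finger. It is off, so I lift and go to the dial.

Request:
{"op": "play_rows", "data": {"commands": "0 0 -0.028 0 0.05;0 0 -0.028 0 0.05;0 0 -0.028 0 0.05;0 0 0 0 0.05;0 0 0 0 0.045"}}

```text
time_s: 6.38
tcp_pos: [459.8, -186.9, 201.1]
eef_rot: [[0.154, 0.988, -0.001], [0.988, -0.154, 0.001], [0.001, -0.001, -1.0]]
force: [0.4, -0.0, -0.4]
grip_width: 45.1
grip_force: 0.0
```

```bash
python3 - <<'E'
from dials import *
o=r.get_obs();print(o['tcp_pos'])
i,d,K,W=grab('wrist'); _,p,b=measure(i,d,K,W)
m=(abs(b[...,1]+142)<25)&(abs(b[...,0])<50)
for lo in range(100,155,10):
    k=m&(p[...,2]>=lo)&(p[...,2]<lo+10)
    if k.sum()>3: print(lo,k.sum(),np.median(b[k],0).round(1),b[k].min(0).round(1),b[k].max(0).round(1))
E
```

```text
[ 459.80921691 -186.89589349  201.11935938]
a3 {'c': [37.1, -64.1], 'size': [54.6, 14.5], 'bar': 47.7, 'line': 47.9, 'nose': [55.9, -44.7], 'ctr_nose': 45.6, 'z': 113.3, 'n': 272}
b3 {'c': [-37.0, -64.2], 'size': [14.0, 54.1], 'bar': 102.6, 'line': 103.6, 'nose': [-44.3, -38.1], 'ctr_nose': 105.7, 'z': 113.4, 'n': 280}
100 54 [  -7.7 -138. ] [ -15.9 -145.2] [  -4.3 -135.2]
110 130 [ -11.6 -137.7] [ -24.9 -146.2] [  -7.5 -134.5]
120 161 [ -16.5 -137.2] [ -29.1 -146. ] [ -11.8 -134.1]
130 216 [ -21.6 -136.7] [ -39.2 -146.3] [ -16.7 -133.3]
140 590 [ -30.5 -140.6] [ -39.2 -149.6] [ -21.1 -133.6]
```

Request:
{"op": "play_rows", "data": {"commands": "0.0304 -0.0009 0 0 0.045;0.0304 -0.0009 0 0 0.045;0.0304 -0.0009 0 0 0.045;0.0304 -0.0009 0 0 0.045;0.0304 -0.0009 0 0 0.045"}}

```text
time_s: 7.05
tcp_pos: [478.8, -35.2, 201.1]
eef_rot: [[0.154, 0.988, -0.002], [0.988, -0.154, 0.001], [0.0, -0.002, -1.0]]
force: [-0.1, -0.1, -0.5]
grip_width: 44.7
grip_force: 0.0
```

Request:
{"op": "play_rows", "data": {"commands": "0 0 0 -10.0 0.04;0 0 0 -10.1 0.04;0 0 0 -10 0.04;0 0 0 0 0.04;0 0 0 0 0.04"}}

```text
time_s: 7.68
tcp_pos: [478.9, -36.2, 201.6]
eef_rot: [[-0.359, 0.933, -0.001], [0.933, 0.359, 0.0], [0.001, -0.001, -1.0]]
force: [-0.1, 0.5, 0.8]
grip_width: 39.9
grip_force: 0.0
```

Request:
{"op": "play_rows", "data": {"commands": "0 0.0005 0.026 0 0.04;0 0 0.026 0 0.04;0 0 0.026 0 0.04;0 0 0.02 0 0.04;0 0 0.011 0 0.04"}}

```text
time_s: 8.3
tcp_pos: [479.2, -36.0, 92.1]
eef_rot: [[-0.36, 0.933, -0.001], [0.933, 0.36, 0.0], [0.001, -0.001, -1.0]]
force: [0.1, 0.7, -0.4]
grip_width: 40.1
grip_force: 0.0
```

Request:
{"op": "play_rows", "data": {"commands": "0 0 0 0 0.04;0 0 0 0 0.03;0 0 0 0 0.02;0 0 0 0 0.01;0 0 0 0 0.01", "newtons": 25}}

```text
time_s: 8.93
tcp_pos: [479.3, -36.4, 93.8]
eef_rot: [[-0.362, 0.932, -0.0], [0.932, 0.362, -0.001], [-0.0, -0.001, -1.0]]
force: [-4.8, -0.9, 5.1]
grip_width: 13.0
grip_force: 27.3
```

Request:
{"op": "play_rows", "data": {"commands": "0 0 -0.0015 0 0.01;0 0 0 9.2 0.01;0 0 0 9.2 0.01;0 0 0 9.2 0.01;0 0 0 9.2 0.01"}}

```text
time_s: 9.55
tcp_pos: [480.1, -36.3, 93.9]
eef_rot: [[0.274, 0.962, 0.001], [0.962, -0.274, -0.0], [0.0, 0.001, -1.0]]
force: [7.3, -2.6, -13.9]
grip_width: 13.5
grip_force: 25.3
```

Request:
{"op": "play_rows", "data": {"commands": "0 0 0 9.2 0.01;0 0 0 9.2 0.01;0 0 0 9.3 0.01;0 0 0 0 0.01;0 0 0 0 0.01"}}

```text
time_s: 10.18
tcp_pos: [480.6, -36.7, 94.0]
eef_rot: [[0.686, 0.728, 0.003], [0.728, -0.686, -0.001], [0.001, 0.003, -1.0]]
force: [9.8, -4.0, -17.1]
grip_width: 13.2
grip_force: 25.0
```

Request:
{"op": "play_rows", "data": {"commands": "0 0 0 0 0.02;0 0 0 0 0.03;0 0 0 0 0.04;0 0 0 0 0.04;0 0 -0.015 0 0.04"}}

```text
time_s: 10.8
tcp_pos: [479.0, -35.9, 109.6]
eef_rot: [[0.686, 0.728, -0.002], [0.728, -0.686, 0.001], [-0.001, -0.002, -1.0]]
force: [-0.1, -0.0, 0.2]
grip_width: 40.1
grip_force: 0.0
```

Request:
{"op": "play_rows", "data": {"commands": "0 0 -0.025 0 0.04;0 0 -0.03 0 0.04;0 0 -0.03 0 0.04;-0.03 0 -0.015 0 0.04;-0.03 0 0 0 0.04"}}

```text
time_s: 11.42
tcp_pos: [438.4, -80.3, 211.7]
eef_rot: [[0.685, 0.729, 0.003], [0.729, -0.685, -0.002], [0.001, 0.003, -1.0]]
force: [0.1, -0.8, -0.9]
grip_width: 39.9
grip_force: 0.0
```

Request:
{"op": "play_rows", "data": {"commands": "0 0 0 0 0.05;0 0 0 0 0.05"}}

```text
time_s: 11.68
tcp_pos: [438.7, -79.6, 210.2]
eef_rot: [[0.686, 0.728, 0.001], [0.728, -0.686, -0.0], [0.0, 0.001, -1.0]]
force: [0.1, -0.7, -0.3]
grip_width: 50.0
grip_force: 0.0
```

```bash
python3 - <<'E'
from dials import *
o=r.get_obs();print(o['tcp_pos'],o['eef_rot'][:,0])
i,d,K,W=grab('wrist'); save('w4.png',i); measure(i,d,K,W)
E
```

```text
[438.73054025 -79.57327096 210.21575653] [6.85600548e-01 7.27977782e-01 4.87829630e-04]
a2 {'c': [37.0, 9.9], 'size': [54.3, 14.3], 'bar': 55.7, 'line': 56.6, 'nose': [51.3, 32.8], 'ctr_nose': 57.9, 'z': 113.3, 'n': 295}
a3 {'c': [36.7, -63.8], 'size': [53.7, 13.8], 'bar': 47.5, 'line': 47.5, 'nose': [53.2, -42.4], 'ctr_nose': 53.1, 'z': 113.2, 'n': 226}
b1 {'c': [-40.5, 81.8], 'size': [45.9, 14.5], 'bar': 23.8, 'line': 24.7, 'nose': [-22.0, 89.2], 'ctr_nose': 19.3, 'z': 113.4, 'n': 153}
b2 {'c': [-36.9, 10.2], 'size': [53.4, 13.9], 'bar': 56.0, 'line': 54.3, 'nose': [-20.7, 31.4], 'ctr_nose': 52.8, 'z': 113.4, 'n': 241}
b3 {'c': [-37.1, -63.7], 'size': [14.1, 53.4], 'bar': 102.4, 'line': 102.4, 'nose': [-41.7, -37.5], 'ctr_nose': 100.1, 'z': 113.4, 'n': 160}
```

View pics/w4.png

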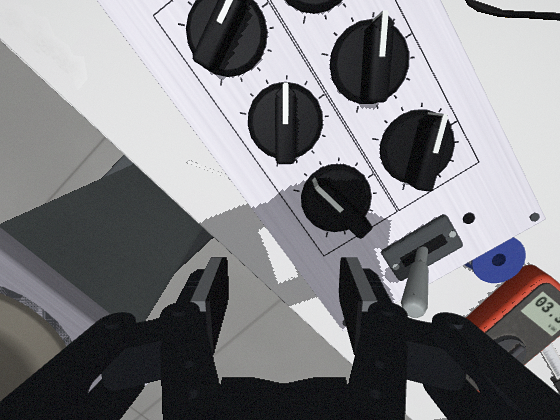

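b2 now reads 56.0° and a2 55.7°, so they match, and the white lines in the picture are parallel. The other dials have not moved. Next I throw the lever back to on.

Request:
{"op": "play_rows", "data": {"commands": "0 0 0 -8.6 0.05;0 0 0 -8.6 0.05;0 0 0 -8.6 0.05;0 0 0 -8.6 0.05;-0.0257 0.011 0 0 0.05"}}

```text
time_s: 12.35
tcp_pos: [445.8, -105.7, 209.8]
eef_rot: [[0.15, 0.989, 0.0], [0.989, -0.15, 0.0], [0.0, 0.0, -1.0]]
force: [1.3, 0.1, 1.4]
grip_width: 50.0
grip_force: 0.0
```

Request:
{"op": "play_rows", "data": {"commands": "-0.0257 0.011 0 0 0.05;-0.0257 0.011 0 0 0.05;-0.0257 0.011 0 0 0.05;0 0 0 0 0.05;0 0 0 0 0.05"}}

```text
time_s: 12.98
tcp_pos: [466.1, -187.3, 209.4]
eef_rot: [[0.154, 0.988, -0.0], [0.988, -0.154, 0.001], [0.0, -0.001, -1.0]]
force: [0.1, 0.5, -0.0]
grip_width: 49.8
grip_force: 0.0
```

Request:
{"op": "play_rows", "data": {"commands": "0 0 0.023 0 0.05;0 0 0.023 0 0.05;0 0 0.023 0 0.05;0 0 0.023 0 0.05;0 0 0 0 0.05"}}

```text
time_s: 13.6
tcp_pos: [465.5, -186.8, 116.7]
eef_rot: [[0.153, 0.988, -0.002], [0.988, -0.153, 0.002], [0.001, -0.003, -1.0]]
force: [0.3, 0.2, -0.0]
grip_width: 50.0
grip_force: 0.0
```

Request:
{"op": "play_rows", "data": {"commands": "0 0.008 0 0 0.05;0 0.008 0 0 0.05;0 0.008 0 0 0.05;0 0.008 0 0 0.05;0 0.008 0 0 0.05"}}

```text
time_s: 14.22
tcp_pos: [506.2, -194.4, 117.6]
eef_rot: [[0.154, 0.988, 0.0], [0.988, -0.154, -0.0], [-0.0, 0.0, -1.0]]
force: [-0.3, -0.9, 0.4]
grip_width: 50.2
grip_force: 0.2
```

Request:
{"op": "play_rows", "data": {"commands": "0 0.008 0 0 0.05;0 0.008 0 0 0.05;0 0.003 0 0 0.05;0 0 0 0 0.05;0 0 0 0 0.05"}}

```text
time_s: 14.85
tcp_pos: [524.2, -197.2, 117.6]
eef_rot: [[0.154, 0.988, -0.0], [0.988, -0.154, 0.0], [0.0, -0.0, -1.0]]
force: [-0.8, -0.9, 0.6]
grip_width: 50.4
grip_force: 0.0
```

Request:
{"op": "play_rows", "data": {"commands": "0 0 -0.028 0 0.05;0 0 -0.028 0 0.05;0 0 -0.028 0 0.05;0 0 -0.028 0 0.05;0 0 0 0 0.05"}}

```text
time_s: 15.48
tcp_pos: [524.8, -197.6, 231.5]
eef_rot: [[0.154, 0.988, 0.003], [0.988, -0.154, -0.002], [-0.002, 0.004, -1.0]]
force: [-0.8, 0.4, -1.3]
grip_width: 49.8
grip_force: 0.0
```

```bash
python3 - <<'E'
from dials import *
o=r.get_obs();print(o['tcp_pos'],o['time_s'])
i,d,K,W=grab('wrist'); _,p,b=measure(i,d,K,W)
m=(abs(b[...,1]+142)<25)&(abs(b[...,0])<50)
for lo in range(100,155,10):
    k=m&(p[...,2]>=lo)&(p[...,2]<lo+10)
    if k.sum()>3: print(lo,k.sum(),np.median(b[k],0).round(1),b[k].min(0).round(1),b[k].max(0).round(1))
i,d,K,W=grab('side'); save('s5.png',i)
E
```

```text
[ 524.82175541 -197.59061079  231.4895034 ] 15.475
a3 {'c': [37.0, -64.4], 'size': [53.8, 14.0], 'bar': 47.6, 'line': 47.6, 'nose': [55.5, -44.9], 'ctr_nose': 45.9, 'z': 113.4, 'n': 209}
b3 {'c': [-36.9, -64.1], 'size': [14.3, 54.2], 'bar': 102.5, 'line': 102.6, 'nose': [-41.4, -37.5], 'ctr_nose': 99.5, 'z': 113.5, 'n': 218}
100 42 [   7.3 -138.3] [   4.9 -145. ] [  16.  -135.5]
110 105 [  11.6 -138.1] [   7.4 -146.5] [  22.8 -134.7]
120 123 [  16.5 -137.5] [  11.3 -146.8] [  29.  -134.1]
130 156 [  21.3 -137.2] [  16.5 -148. ] [  39.1 -133.5]
140 466 [  30.6 -140.7] [  21.3 -150.8] [  39.  -133.6]
```

View pics/s5.png

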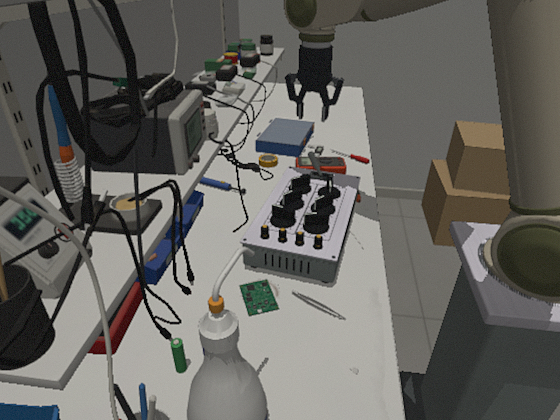

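The lever is back on and reads as it did at the start. The side view shows the board (258,297), the tweezers (318,305) and the tool side unchanged, and the gripper is clear. I hand in.

```bash
python3 -c "
from workcell import r
print(r.sign_off())"
```

```text
the job is handed in; nothing more can be done
None
```

The job is handed in at 15.5 s: isolator thrown off, front middle dial turned to within about 0.3° of the one behind it, isolator back on, and no other dial or loose item seen to move.

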